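# Shut the tray's gate and tip the brass book fittings into its corner

## Task

Push the parts tray's drop gate fully down, then pick the tray up by its carrying bar and tip it, by about 30 degrees, with the gate corner lowest, until all four brass fittings have slid together into that corner. Finish while still holding the tray there in the air, still, tilted towards that corner and a few centimetres or more clear of the table and of everything on it; spill nothing and leave the other things on the table where they are.

Things in the scene. Friction and masses are not known exactly. Their poses are not given: they have to be found in the camera images.
- tray: White plastic tray, 200 (x) by 140 (y) mm, walls 50 high and 5 thick, floor 4 thick, about 0.5 kg, loose on the table. Origin: centre of its underside; z up. A steel carrying bar runs along x over the middle on a post at each end. The drop gate is in the -x short wall, against the +y long wall: that (-x, +y) is the gate corner. The four brass parts on its floor begin to slide at about 9 to 13 degrees of tilt.
- tray_bar (a point): Centre of the tray's carrying bar, 100 mm above the tray's underside. The bar is 14 mm wide (along tray y), 18 mm tall, 206 mm long (along tray x), open beneath; nothing beside its middle within 50 mm. Axes as the tray's.
- tray_corner (a point): Inside gate corner of the tray, near the floor: at (-95, 65, 8) mm in the tray's frame.
- tray_foot (a point): Outer bottom point of the tray's gate corner: at (-100, 70, 0) mm in the tray's frame.
- gate (a joint): Height (m) of the aluminium drop gate above shut: 0 = fully down, 0.034 = fully up. It slides straight up and down in the tray's wall, stays where left (friction about 2.5 N), and is shut by pushing down on its flat top. It closes a 47 mm wide opening; when it is up the parts can slide out beneath it.
- gate_top (a point): Middle of the upper face of the gate's flat top flange (24 mm along tray x, 47 mm along tray y, 6 mm thick), at (-97.5, 42.5) mm in the tray's frame and 66 mm above the tray's underside when shut, more by the joint's value when open.
- boss1_mid (a point): Centre of a polished brass book boss, a low domed stud 22 mm across and 9 mm tall, 20 g, lying loose in the tray.
- boss2_mid (a point): Centre of a polished brass book boss, a low domed stud 22 mm across and 9 mm tall, 20 g, lying loose in the tray.
- boss3_mid (a point): Centre of a polished brass book boss, a low domed stud 22 mm across and 9 mm tall, 20 g, lying loose in the tray.
- clasp_mid (a point): Centre of a polished brass clasp plate 30 x 16 x 5 mm, 20 g, lying loose in the tray.
- weight: Bystander beside the tray: dark steel book weight with a knob, 48 mm across, 52 mm tall; origin under its centre.
- folder: Bystander on the tray's other side: ivory-coloured folding stick 130 x 18 x 5 mm; origin under its centre.
- volume: Bystander: brown leather-bound book lying flat, 210 x 150 x 42 mm; origin under its centre.
- torch: Bystander: black torch lying down, 135 mm long, 36 mm thick; origin under its centre.
- loupe: Bystander: black cup-shaped loupe, 48 mm across, 35 mm tall; origin under its centre.
- brush: Bystander: wooden-handled brush lying down, 180 mm long; origin under its centre.
- carton_edge (a point): Middle of the top edge, nearest the tray, of the carton: a fixed grey archive box 266 x 206 x 94 mm at the left side of the table.
- cradle_edge (a point): Middle of the top edge, nearest the robot, of the cradle: a fixed grey book cushion with an open book on it, 160 x 360 mm, about 95 mm tall, at the far edge of the table.
Not all that is in view belongs to the job. What is shaped like the tray but green is not meant.

How it is judged:
On the way, in this order (a step that is already met when the one before it is completed fails the run):
1. the gate is pushed fully down (value of joint gate below 0.003 m), for 0.2 s.
2. the tray is lifted off the table by the gripper, gate still shut (value of joint gate below 0.003 m and height (world z) of tray_bar above 0.125 m and height (world z) of tray_foot above 0.015 m and contact force between the fingers and tray above 1 N), for 0.2 s.
At the end, for the whole second after the job is handed in: Gripper holds the tray still, its lowest corner 20 mm or more above the table, touching nothing else; tilted 17 to 57 degrees, at least 6 degrees down towards both gate end and gate side; gate within 3 mm of down; all four parts' centres within 90 mm of the inside gate corner (value of joint gate below 0.003 m and height (world z) of tray_foot above 0.02 m and angle between tray's own z axis and vertical between 0.3 and 1 rad and angle between tray's own x axis and vertical below 1.47 rad and angle between tray's own y axis and vertical above 1.67 rad and linear speed of tray below 0.03 m/s and angular speed of tray below 0.15 rad/s and contact force between the fingers and tray above 2 N and distance between each of boss1_mid, boss2_mid, boss3_mid, clasp_mid and tray_corner below 0.09 m and contact force between tray and weight below 0.2 N and contact force between tray and folder below 0.2 N and contact force between tray and volume below 0.2 N and contact force between tray and torch below 0.2 N and contact force between tray and loupe below 0.2 N and contact force between tray and brush below 0.2 N and contact force between tray and carton below 0.2 N and contact force between tray and cradle below 0.2 N); the arm keeps its last pose, push and grip.
It fails at once if a part is spilled from the tray (distance between any of boss1_mid, boss2_mid, boss3_mid, clasp_mid and tray above 0.15 m).
It fails at once if a bystander is pushed more than 25 mm (distance of any of weight, folder, volume, torch, loupe, brush from where it was at the start of the episode above 0.025 m).
It also fails if it takes over 48 s, if anything falls off the work surface, if the arm or the gripper's body presses on something with over 40 N, if the wrist force passes 120 N, or if a joint passes its speed limit or range.

## Robot

A 7-joint arm with a two-finger parallel gripper is mounted at the origin on the work surface. World frame = base frame: x ahead of the robot, y to its left, z up, the work surface at z = 0. Lengths are in m, angles in rad, forces in N, time in s.
With the tool pointing down it reaches from about 0.4 to 0.85 m from the base axis. Payload 4.5 kg.
Tool frame: the origin (TCP) lies at the centre of the arm's flange, where the gripper is bolted on; the fingertips stand nose_length ahead of it and the grasp point (between the pads) lies 147 mm ahead of it (nose_length is the distance from the TCP to the fingertips, in m); z points along the fingers, y is the line along which they close (so a half turn about z gives the same grasp; the last joint's range is limited). The gripper opens to 88 mm and grips with 3 to 60 N. Pads are 18 mm wide; open, the fingers measure 123 mm over their backs; the gripper's body (75 mm by 187 mm) begins 45 mm behind the grasp point.
Start: joints at [1.318, 0.689, -0.195, 1.565, 0.157, 0.902, -0.215], TCP at [0.177, -0.599, 0.405] pointing down, gripper open.
Joint ranges: [-3.01, 3.01], [-0.46, 2.08], [-1.47, 1.51], [0.13, 2.56], [-1, 4.14], [0.04, 2.09], [-2.66, 2.66]. Speed limits (rad/s): [2.57, 2.57, 3.14, 3.14, 3.14, 3.14, 3.14].

## Interface

Orientations are given as a unit quaternion [x, y, z, w].
In Python, from plant import * gives the robot as it stands.
- The arm moves only by the tool play_rows, never from a script. Its argument "rows" is a list that holds one entry, the list of rows, each a list of 6 numbers: the shift along the tool's x, y, z normalised to -1 to 1, where 1 is 0.5 m, then the turn, a rotation vector about the tool's x, y, z normalised to -1 to 1, where 1 is 0.5 rad. A call has 1 to 20 rows; each row is the pose to reach, as a shift and turn from the pose commanded when the call began, along the tool's axes at that moment; what a row does not reach only later rows make up. A row lasts 1/12 s, in which the tool goes at most 41.7 mm and 7.16 degrees, less where a joint would pass 70% of its speed; a pose out of reach is approached as far as the arm can. A call with a number of a shift or a turn outside -1 to 1 is refused whole. A call with a gripper value outside its range is refused whole. "claw" is the closure, from 0 (fully open) to 1 (shut), set as the call begins (left out, the last holds). The fingers move at their own pace and stop on an object; "squeeze" is the grip in N (left out, the last holds). Time passes only in rows, so rows that repeat a pose let the fingers close. It gives the time, the measured TCP pose, the force, the opening and the grip force at its end, in the units of the state.
- get_state(): the state, without advancing time (a new reading comes with each control period).
- snapshot(name): name is "side" or "top" or "wrist"; returns a dict with "pixels" (384x512x3 uint8, blue, green, red), "camera_matrix" (3x3 intrinsics, pixels), "world_to_cam" (4x4, takes a point from world to camera coordinates); the wrist camera has in their place "mount" (4x4, takes a point from camera to tool coordinates, whose origin is the TCP and whose axes are the flange's). Camera axes: x right, y down, z forward; pixel columns grow to the right and rows downward; lengths in m; the calibration is good to about 2 mm. The wrist camera is an equidistant fisheye: a pixel r from the principal point sees the ray r / f radians off the axis. A picture is of the moment at which its call begins: read the wrist's pose just before it. There is no depth.
- finish_job(): hands the job in; it is judged then, once.
The state is a dict: "clock": time; "q": joint angles; "qd": joint speeds; "joint_torque": joint torques, N m; "tool_pos": TCP position; "eef_rot": TCP orientation; "contact_force": force on the tool from outside, world axes, zero at the start; "moment": the same for the moment, N m; "opening": opening from 0.0 (shut) to 1.0 (fully open); "finger_force": force on a finger pad.
Only numpy, scipy, OpenCV 4.12 (cv2) and the standard library are available. Lean on these libraries where they do the work, as an engineer would, in place of code of your own. Each camera call takes 0.05 s, during which the arm holds its last target. There are 200 camera calls.

## Working session

There is one attempt and no reset: what is moved stays moved. The work goes in short steps, Python scripts to look and compute and a tool call to move; the robot and the scene stay as the last step left them, time stands still between calls to the robot, and variables do not carry over. Pictures are saved under pics/ and viewed, at most 10 in all, crops included, and the job is handed in when it is done.

Besides the shell and the picture viewer there is one more tool, called as name([rows], argument=value, ...), one row to a line, values as JSON. play_rows: Moves the arm, as the interface text tells. Its arguments: {"type":"object","properties":{"rows":{"type":"array"},"claw":{"type":"number"},"squeeze":{"type":"number"}},"required":["rows"]}

```bash
mkdir -p pics; cat > h.py <<'E'
from plant import *
import numpy as np, cv2, json
from scipy.spatial.transform import Rotation as R
def snap(n,f):
    s=snapshot(n); cv2.imwrite('pics/'+f,s['pixels'])
    np.savez('pics/'+f+'.npz',K=s['camera_matrix'],T=s.get('world_to_cam',s.get('mount')))
    return s
def load(f):
    d=np.load('pics/'+f+'.npz'); return d['K'],d['T']
def proj(f,P):
    K,T=load(f); c=np.atleast_2d(P)@T[:3,:3].T+T[:3,3]; u=c@K.T; return u[:,:2]/u[:,2:]
def ray(f,uv):
    K,T=load(f); d=T[:3,:3].T@np.linalg.inv(K)@np.array([*uv,1.]); o=-T[:3,:3].T@T[:3,3]; return o,d/np.linalg.norm(d)
def atz(f,uv,z):
    o,d=ray(f,uv); return o+d*(z-o[2])/d[2]
def tri(*fu):
    A=0;b=0
    for f,uv in fu:
        o,d=ray(f,uv); M=np.eye(3)-np.outer(d,d); A=A+M; b=b+M@o
    return np.linalg.solve(A,b)
E
python3 - <<'E'
from h import *
a=snap('top','top0.png'); b=snap('side','side0.png')
s=get_state(); print({k:np.round(v,3).tolist() for k,v in s.items()})
for f in('top0.png','side0.png'):
    K,T=load(f); print(K.round(1).tolist(),(-T[:3,:3].T@T[:3,3]).round(3), T[:3,:3].round(2).tolist())
E
```

```text
{'clock': 0.1, 'q': [1.318, 0.69, -0.195, 1.566, 0.157, 0.903, -0.215], 'qd': [0.001, -0.002, -0.0, -0.003, -0.0, 0.001, 0.0], 'joint_torque': [-0.002, -52.851, -1.271, -15.384, -0.052, 0.002, 0.0], 'tool_pos': [0.177, -0.599, 0.404], 'eef_rot': [0.99, 0.143, -0.0, -0.001], 'contact_force': [0.975, -0.325, -0.357], 'moment': [0.017, 0.006, 0.027], 'finger_force': 0.0, 'opening': 1.002}
[[362.5, 0.0, 252.4], [0.0, 362.5, 194.2], [0.0, 0.0, 1.0]] [0.359 0.054 1.222] [[0.0, -1.0, 0.01], [-0.99, -0.01, -0.17], [0.17, -0.0, -0.99]]
[[385.5, 0.0, 250.4], [0.0, 385.5, 199.5], [0.0, 0.0, 1.0]] [0.102 0.765 0.812] [[-0.85, -0.53, 0.01], [-0.35, 0.54, -0.77], [0.39, -0.66, -0.64]]
```

View pics/top0.png

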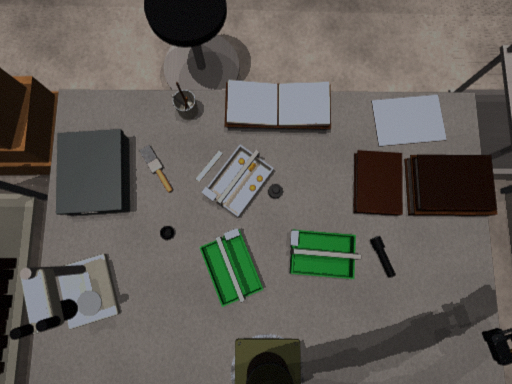

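View pics/side0.png

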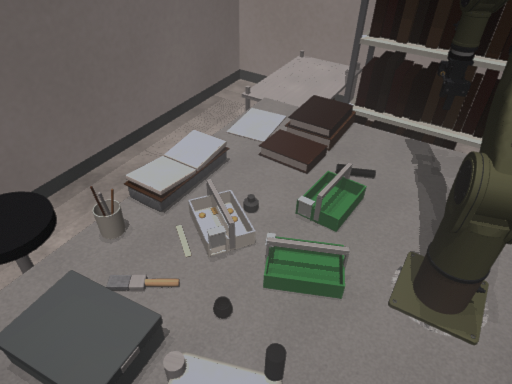

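The white tray is at top (238,181) and side (221,220). The green ones, at top (232,267) and (323,254), are decoys because the task says green is not meant. I'll confirm this in an enlarged crop.

```bash
python3 - <<'E'
import cv2,numpy as np
a=cv2.imread('pics/top0.png')[135:225,190:290]; b=cv2.imread('pics/side0.png')[170:260,175:275]
cv2.imwrite('pics/crop0.png',np.hstack([cv2.resize(x,(400,360),interpolation=cv2.INTER_CUBIC) for x in(a,b)]))
E
```

```text
(no output)
```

View pics/crop0.png

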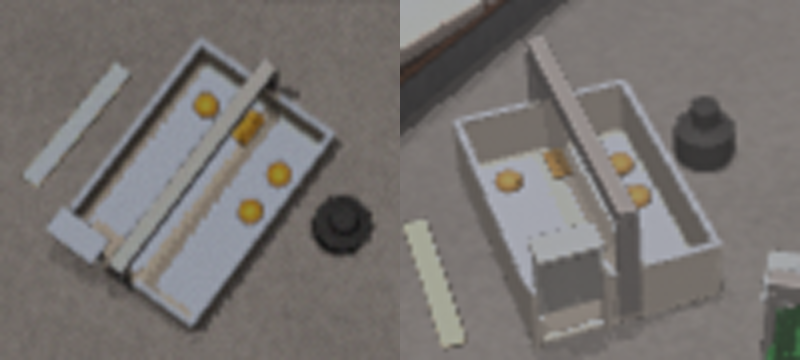

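The crop confirms it. The white tray holds four brass parts, the raised gate is at the lower left in the top view, and the bar is clear. Next I'll fit the tray pose.

```bash
cat > fit.py <<'E'
from h import *
from scipy.optimize import least_squares
t=lambda u,v:('top0.png',np.array([190+(u+.5)/4-.5,135+(v+.5)/4-.5]))
s=lambda u,v:('side0.png',np.array([175+(u-400+.5)/4-.5,170+(v+.5)/4-.5]))
obs=[((100,70,50),t(200,40)),((100,-70,50),t(335,138)),((-100,-70,50),t(193,326)),((103,0,109),t(268,65)),((-103,0,109),t(120,270)),
((100,70,50),s(459,121)),((100,-70,50),s(626,81)),((-100,-70,50),s(719,243)),((103,0,109),s(535,39)),((-103,0,109),s(628,211))]
def pts(p,P): return R.from_euler('z',p[3]).apply(np.array(P)/1e3)+p[:3]
def f(p): return np.concatenate([proj(o[1][0],pts(p,o[0]))[0]-o[1][1] for o in obs])
r=least_squares(f,[.6,.1,0,-.6],loss='soft_l1'); print('tray',r.x.round(4),np.degrees(r.x[3])); print(f(r.x).reshape(-1,2).round(1).tolist())
np.save('tray.npy',r.x)
g=tri(t(77,235),s(566,246)); print('gate top tri',g.round(4),'tray frame',(R.from_euler('z',-r.x[3]).apply(g-r.x[:3])).round(4))
b=(tri(t(268,65),s(535,39)),tri(t(120,270),s(628,211))); print('bar ends tri',np.round(b,4).tolist())
for n,a,z in(('weight',t(342,222),.05),('loupe',('top0.png',(167,233)),.03),('folderA',t(122,67),.003),('folderB',t(35,180),.003),
 ('cradleL',('top0.png',(226,128)),.09),('cradleR',('top0.png',(330,129)),.09),('brush',('top0.png',(170,190)),.01),('green1top',('top0.png',(232,234)),.1),('green1b',('top0.png',(238,300)),.1),('green2',('top0.png',(295,237)),.1),('holder',('top0.png',(185,100)),.1),('carton',('top0.png',(126,170)),.094)):
    print(n,atz(*a,z).round(3))
E
python3 fit.py
```

```text
tray [ 0.6068  0.0938 -0.0015 -0.6295] -36.06840470039612
[[0.3, -0.3], [0.3, -0.7], [-0.2, 0.5], [1.0, -0.3], [-1.2, -0.1], [-1.4, 0.1], [-0.1, -0.2], [1.1, 0.7], [0.2, -0.3], [0.4, 0.4]]
gate top tri [0.5537 0.1868 0.0876] tray frame [-0.0977  0.0439  0.0892]
bar ends tri [[0.6884, 0.0362, 0.1088], [0.525, 0.1515, 0.1054]]
weight [ 0.573 -0.026  0.05 ]
loupe [0.432 0.327 0.03 ]
folderA [0.717 0.162 0.003]
folderB [0.616 0.234 0.003]
cradleL [0.771 0.136 0.09 ]
cradleR [ 0.77  -0.204  0.09 ]
brush [0.578 0.328 0.01 ]
green1top [0.425 0.111 0.1  ]
green1b [0.229 0.09  0.1  ]
green2 [ 0.417 -0.083  0.1  ]
holder [0.862 0.272 0.1  ]
carton [0.627 0.452 0.094]
```

```bash
cat >> h.py <<'E'
def down(yaw): # tool x at yaw, z down
    return R.from_euler('z',yaw,degrees=True)*R.from_euler('x',180,degrees=True)
def delta(p0,R0,p1,R1):
    return np.r_[R0.inv().apply(np.array(p1)-p0)/.5,(R0.inv()*R1).as_rotvec()/.5].round(4).tolist()
def cur():
    s=get_state(); return np.array(s['tool_pos']),R.from_quat(s['eef_rot'])
E
python3 - <<'E'
from h import *
import plant; print([n for n in dir(plant) if n[0]!='_'])
try: print('nose',nose_length)
except Exception as e: print(e)
p,r=cur(); print(r.as_matrix().round(3).tolist())
for k in range(1,6):
    f=k/5; az=np.radians(-73.5+f*(18.5+73.5)); rad=.625+f*(.584-.625)
    p1=np.array([rad*np.cos(az),rad*np.sin(az),.405-.08*f]); r1=down(16.4+f*127.5)
    print(delta(p,r,p1,r1)); p,r=p1,r1
E
```

```text
['Unreachable', 'finish_job', 'get_state', 'nose_length', 'snapshot']
nose 0.166
[[0.959, 0.283, -0.001], [0.283, -0.959, 0.002], [-0.0, -0.002, -1.0]]
[0.3908, -0.0793, 0.0301, -0.0032, -0.0005, -0.8888]
[0.3909, -0.0312, 0.032, 0.0, 0.0, -0.8901]
[0.3866, 0.0169, 0.032, 0.0, 0.0, -0.8901]
[0.3764, 0.0635, 0.032, 0.0, 0.0, -0.8901]
[0.3607, 0.1078, 0.032, -0.0, 0.0, -0.8901]
```

play_rows([
  [[0.2, -0.04, 0.015, 0, 0, -0.45], [0.39, -0.08, 0.03, 0, 0, -0.89], [0.39, -0.08, 0.03, 0, 0, -0.89], [0.39, -0.08, 0.03, 0, 0, -0.89], [0.39, -0.08, 0.03, 0, 0, -0.89], [0.39, -0.08, 0.03, 0, 0, -0.89]],
], claw=1, squeeze=20)

```text
clock: 0.6
tool_pos: [0.3606, -0.5001, 0.3892]
eef_rot: [0.932, 0.364, 0.004, -0.001]
contact_force: [0.2, 1.5, -0.4]
opening: 0.573
finger_force: 0.0
```

play_rows([
  [[0.39, -0.03, 0.03, 0, 0, -0.89], [0.39, -0.03, 0.03, 0, 0, -0.89], [0.39, -0.03, 0.03, 0, 0, -0.89], [0.39, -0.03, 0.03, 0, 0, -0.89], [0.39, -0.03, 0.03, 0, 0, -0.89], [0.39, -0.03, 0.03, 0, 0, -0.89]],
])

```text
clock: 1.1
tool_pos: [0.4928, -0.3573, 0.3744]
eef_rot: [0.829, 0.56, 0.003, -0.001]
contact_force: [0.3, -0.0, -0.7]
opening: 0.114
finger_force: 0.0
```

play_rows([
  [[0.39, 0.02, 0.03, 0, 0, -0.89], [0.39, 0.02, 0.03, 0, 0, -0.89], [0.39, 0.02, 0.03, 0, 0, -0.89], [0.39, 0.02, 0.03, 0, 0, -0.89], [0.39, 0.02, 0.03, 0, 0, -0.89], [0.39, 0.02, 0.03, 0, 0, -0.89]],
])

```text
clock: 1.6
tool_pos: [0.5742, -0.1803, 0.3597]
eef_rot: [0.685, 0.729, 0.003, -0.001]
contact_force: [0.1, 0.5, 0.3]
opening: 0.001
finger_force: 0.0
```

play_rows([
  [[0.37, 0.06, 0.03, 0, 0, -0.89], [0.37, 0.06, 0.03, 0, 0, -0.89], [0.37, 0.06, 0.03, 0, 0, -0.89], [0.37, 0.06, 0.03, 0, 0, -0.89], [0.37, 0.06, 0.03, 0, 0, -0.89], [0.37, 0.06, 0.03, 0, 0, -0.89], [0.37, 0.06, 0.03, 0, 0, -0.89], [0.37, 0.06, 0.03, 0, 0, -0.89]],
])

```text
clock: 2.27
tool_pos: [0.5921, -0.0039, 0.3443]
eef_rot: [0.513, 0.858, -0.001, 0.0]
contact_force: [0.5, -0.4, 0.2]
opening: 0.004
finger_force: 0.0
```

```bash
python3 - <<'E'
from h import *
s=get_state();print(np.round(s['q'],2))
p,r=cur(); print(s['clock'],p.round(3),np.degrees(np.arctan2(*r.as_matrix()[[1,0],0])))
print(delta(p,r,[.5535,.186,.166+.13],down(144)))
E
```

```text
[ 0.25  0.77 -0.57  1.72  0.54  0.82 -0.08]
2.2667 [ 0.592 -0.004  0.344] 118.29256412321536
[0.3712, 0.1122, 0.0959, -0.0044, 0.002, -0.8974]
```

play_rows([
  [[0.25, 0.08, 0.02, 0, 0, -0.6], [0.37, 0.11, 0.05, 0, 0, -0.9], [0.37, 0.112, 0.07, 0, 0, -0.9], [0.371, 0.112, 0.096, 0, 0, -0.9], [0.371, 0.112, 0.096, 0, 0, -0.9], [0.371, 0.112, 0.096, 0, 0, -0.9], [0.371, 0.112, 0.096, 0, 0, -0.9], [0.371, 0.112, 0.096, 0, 0, -0.9], [0.371, 0.112, 0.096, 0, 0, -0.9]],
])

```text
clock: 3.02
tool_pos: [0.5543, 0.1848, 0.2968]
eef_rot: [0.31, 0.951, -0.001, 0.001]
contact_force: [0.6, -1.0, 0.6]
opening: 0.001
finger_force: 0.0
```

```bash
python3 - <<'E'
from h import *
s=get_state();print(np.round(s['q'],2))
p,r=cur(); print(s['clock'],p.round(4),r.as_matrix().round(3).tolist())
print(delta(p,r,[.5535,.186,.166+.1],down(144)))
snap('side','s1.png');snap('top','t1.png');snap('wrist','w1.png')
a=cv2.imread('pics/s1.png')[150:270,150:290]; b=cv2.imread('pics/w1.png')
cv2.imwrite('pics/c1.png',np.hstack([cv2.resize(a,(420,360),interpolation=cv2.INTER_CUBIC),cv2.resize(b,(380,360))]))
E
```

```text
[-0.06  0.84 -0.61  1.77  0.69  0.75 -0.09]
3.0167 [0.5543 0.1848 0.2968] [[-0.808, 0.589, 0.001], [0.589, 0.808, -0.002], [-0.002, -0.001, -1.0]]
[0.0028, 0.001, 0.0616, -0.0029, 0.0043, -0.0022]
```

View pics/c1.png

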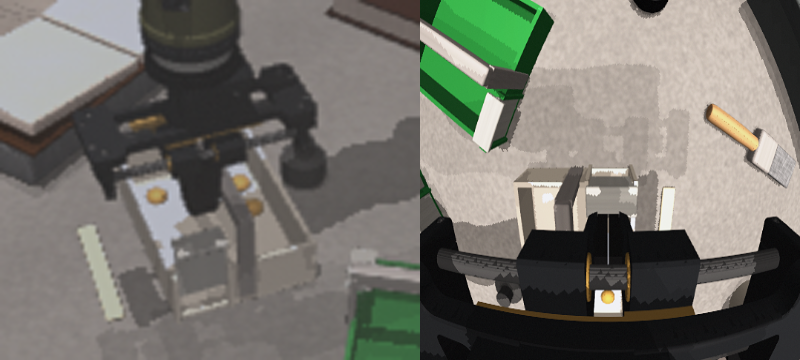

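The gripper hovers over the raised gate: the fingers are at crop (200,195), in line with the flange at (200,240). Now I'll push it down gradually.

play_rows([
  [[0.002, 0.001, 0.05, 0, 0, 0], [0.002, 0.001, 0.07, 0, 0, 0], [0.002, 0.001, 0.078, 0, 0, 0], [0.002, 0.001, 0.086, 0, 0, 0], [0.002, 0.001, 0.092, 0, 0, 0], [0.002, 0.001, 0.098, 0, 0, 0], [0.002, 0.001, 0.104, 0, 0, 0], [0.002, 0.001, 0.11, 0, 0, 0], [0.002, 0.001, 0.11, 0, 0, 0]],
])

```text
clock: 3.92
tool_pos: [0.5528, 0.1889, 0.2414]
eef_rot: [0.307, 0.952, 0.0, 0.0]
contact_force: [0.3, 0.2, 0.8]
opening: 0.008
finger_force: 0.0
```

play_rows([
  [[0, 0, 0.006, 0, 0, 0], [0, 0, 0.012, 0, 0, 0], [0, 0, 0.018, 0, 0, 0], [0, 0, 0.018, 0, 0, 0]],
])

```text
clock: 4.25
tool_pos: [0.5528, 0.1892, 0.2325]
eef_rot: [0.307, 0.952, 0.0, 0.0]
contact_force: [0.5, -0.1, 0.6]
opening: -0.002
finger_force: 0.1
```

```bash
python3 - <<'E'
from h import *
p,r=cur(); print(p.round(4),get_state()['contact_force'], r.as_matrix()[:,2].round(3))
snap('side','s2.png');snap('top','t2.png')
a=cv2.imread('pics/s2.png')[150:270,150:290]; b=cv2.imread('pics/t2.png')[130:230,180:300]
cv2.imwrite('pics/c2.png',np.hstack([cv2.resize(x,(400,360),interpolation=cv2.INTER_CUBIC) for x in(a,b)]))
E
```

```text
[0.5528 0.1892 0.2325] [ 0.53122387 -0.06226515  0.57698089] [ 0.001  0.001 -1.   ]
```

View pics/c2.png

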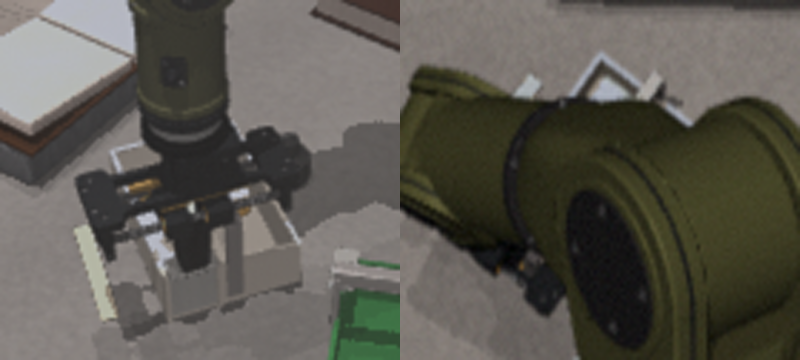

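The gate follows the fingers down and its flange is now near the rim. I'll press on until the force rises.

play_rows([
  [[0, 0, 0.003, 0, 0, 0], [0, 0, 0.003, 0, 0, 0], [0, 0, 0.003, 0, 0, 0]],
])

```text
clock: 4.6
tool_pos: [0.5527, 0.1893, 0.2324]
eef_rot: [0.307, 0.952, 0.0, 0.001]
contact_force: [-1.9, -1.0, 10.8]
opening: 0.003
finger_force: 5.6
```

play_rows([
  [[0, 0, 0.002, 0, 0, 0], [0, 0, 0.002, 0, 0, 0], [0, 0, 0.002, 0, 0, 0], [0, 0, 0.002, 0, 0, 0]],
])

```text
clock: 4.93
tool_pos: [0.5526, 0.1893, 0.2323]
eef_rot: [0.307, 0.952, 0.0, 0.001]
contact_force: [-3.1, -2.0, 19.1]
opening: 0.005
finger_force: 9.2
```

The gate has bottomed out, with 19 N and no further travel. I'll retract, move above the bar and open the fingers.

play_rows([
  [[0, 0, -0.05, 0, 0, 0], [0, 0, -0.13, 0, 0, 0], [0, 0, -0.2, 0, 0, 0], [0, 0, -0.27, 0, 0, 0], [0, 0, -0.27, 0, 0, 0]],
], claw=0, squeeze=60)

```text
clock: 5.35
tool_pos: [0.5539, 0.1907, 0.3715]
eef_rot: [0.307, 0.952, 0.004, 0.004]
contact_force: [0.3, 0.2, -0.0]
opening: 0.361
finger_force: 0.0
```

```bash
python3 - <<'E'
from h import *
p,r=cur(); print(p.round(4),get_state()['clock'])
print(delta(p,r,[.606,.0945,p[2]],down(144)))
E
```

```text
[0.5539 0.1907 0.3715] 5.35
[-0.1969, -0.0951, -0.0001, 0.0212, 0.009, 0.007]
```

play_rows([
  [[-0.1, -0.05, 0, 0, 0, 0], [-0.197, -0.095, 0, 0, 0, 0], [-0.197, -0.095, 0, 0, 0, 0.007], [-0.197, -0.095, 0, 0, 0, 0.007], [-0.197, -0.095, 0, 0, 0, 0.007], [-0.197, -0.095, 0, 0, 0, 0.007], [-0.197, -0.095, 0, 0, 0, 0.007], [-0.197, -0.095, 0, 0, 0, 0.007]],
])

```text
clock: 6.02
tool_pos: [0.6041, 0.0945, 0.3652]
eef_rot: [0.307, 0.952, 0.0, -0.0]
contact_force: [-0.4, 0.3, 0.5]
opening: 0.963
finger_force: 0.0
```

```bash
python3 - <<'E'
from h import *
p,r=cur(); print(p.round(4),r.as_matrix().round(3).tolist(),get_state()['clock'])
print(delta(p,r,[.606,.0945,.147+.1],down(144)))
snap('side','s3.png');w=snap('wrist','w3.png');np.savez('pics/w3pose.npz',p=p,r=r.as_matrix())
print(w['camera_matrix'],w['mount'].round(3))
a=cv2.imread('pics/s3.png')[155:265,160:280]; b=cv2.imread('pics/w3.png')
cv2.imwrite('pics/c3.png',np.hstack([cv2.resize(a,(400,360),interpolation=cv2.INTER_CUBIC),cv2.resize(b,(400,360))]))
E
```

```text
[0.6041 0.0945 0.3652] [[-0.811, 0.585, -0.0], [0.585, 0.811, 0.001], [0.001, 0.0, -1.0]] 6.0167
[-0.0033, 0.0022, 0.2365, 0.001, -0.0017, 0.0065]
[[297.31863964   0.         253.20632852]
 [  0.         297.31863964 189.81997257]
 [  0.           0.           1.        ]] [[-0.001 -0.958 -0.287  0.074]
 [ 1.    -0.001 -0.     0.   ]
 [-0.    -0.287  0.958  0.021]
 [ 0.     0.     0.     1.   ]]
```

View pics/c3.png

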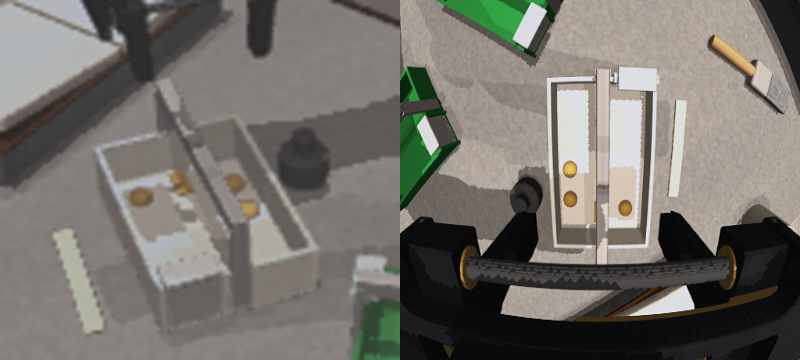

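The gate is shut flush at wrist crop (635,78), and the bar at x≈602 is centred between the fingers. I'll descend and grip.

play_rows([
  [[-0.003, 0.006, 0.07, 0, 0, 0.006], [-0.003, 0.006, 0.14, 0, 0, 0.006], [-0.003, 0.006, 0.2, 0, 0, 0.006], [-0.003, 0.006, 0.225, 0, 0, 0.006], [-0.003, 0.006, 0.236, 0, 0, 0.006], [-0.003, 0.006, 0.238, 0, 0, 0.006], [-0.003, 0.006, 0.238, 0, 0, 0.006]],
])

```text
clock: 6.7
tool_pos: [0.6083, 0.0948, 0.2474]
eef_rot: [0.31, 0.951, 0.001, 0.001]
contact_force: [0.3, 0.1, 0.6]
opening: 0.999
finger_force: 0.0
```

play_rows([
  [[0, 0, 0, 0, 0, 0], [0, 0, 0, 0, 0, 0], [0, 0, 0, 0, 0, 0], [0, 0, 0, 0, 0, 0], [0, 0, 0, 0, 0, 0], [0, 0, 0, 0, 0, 0], [0, 0, 0, 0, 0, 0], [0, 0, 0, 0, 0, 0], [0, 0, 0, 0, 0, 0], [0, 0, 0, 0, 0, 0], [0, 0, 0, 0, 0, 0], [0, 0, 0, 0, 0, 0], [0, 0, 0, 0, 0, 0], [0, 0, 0, 0, 0, 0], [0, 0, 0, 0, 0, 0], [0, 0, 0, 0, 0, 0]],
], claw=1, squeeze=60)

```text
clock: 8.03
tool_pos: [0.6081, 0.0949, 0.2465]
eef_rot: [0.31, 0.951, 0.001, 0.0]
contact_force: [2.6, 3.0, -0.3]
opening: 0.147
finger_force: 60.0
```

play_rows([
  [[0, 0, -0.01, 0, 0, 0], [0, 0, -0.03, 0, 0, 0], [0, 0, -0.06, 0, 0, 0], [0, 0, -0.09, 0, 0, 0], [0, 0, -0.12, 0, 0, 0], [0, 0, -0.15, 0, 0, 0], [0, 0, -0.18, 0, 0, 0], [0, 0, -0.21, 0, 0, 0], [0, 0, -0.24, 0, 0, 0], [0, 0, -0.27, 0, 0, 0], [0, 0, -0.29, 0, 0, 0], [0, 0, -0.3, 0, 0, 0], [0, 0, -0.3, 0, 0, 0], [0, 0, -0.3, 0, 0, 0], [0, 0, -0.3, 0, 0, 0]],
])

```text
clock: 9.28
tool_pos: [0.6073, 0.0938, 0.3951]
eef_rot: [0.31, 0.951, -0.001, -0.001]
contact_force: [0.3, 0.2, -6.2]
opening: 0.147
finger_force: 60.0
```

play_rows([
  [[0.006, 0.006, 0, 0.04, -0.04, 0], [0.013, 0.013, 0, 0.09, -0.09, 0], [0.02, 0.02, 0.001, 0.14, -0.14, 0], [0.027, 0.027, 0.003, 0.19, -0.19, 0], [0.034, 0.034, 0.004, 0.24, -0.24, 0], [0.041, 0.041, 0.006, 0.29, -0.29, 0], [0.048, 0.048, 0.008, 0.34, -0.34, 0], [0.055, 0.055, 0.011, 0.39, -0.39, 0], [0.062, 0.062, 0.014, 0.44, -0.44, 0], [0.069, 0.069, 0.017, 0.49, -0.49, 0], [0.077, 0.077, 0.022, 0.55, -0.55, 0], [0.085, 0.085, 0.026, 0.61, -0.61, 0], [0.093, 0.093, 0.031, 0.66, -0.66, 0], [0.1, 0.1, 0.036, 0.71, -0.71, 0], [0.107, 0.107, 0.041, 0.76, -0.76, 0], [0.107, 0.107, 0.041, 0.76, -0.76, 0], [0.107, 0.107, 0.041, 0.76, -0.76, 0], [0.107, 0.107, 0.041, 0.76, -0.76, 0]],
])

```text
clock: 10.78
tool_pos: [0.5963, 0.1688, 0.3757]
eef_rot: [0.3, 0.916, -0.237, 0.12]
contact_force: [-0.4, 0.0, -6.3]
opening: 0.148
finger_force: 60.0
```

```bash
python3 - <<'E'
from h import *
p,r=cur(); s=get_state();print(p.round(4),r.as_matrix().round(3).tolist(),s['clock'],s['finger_force'],np.round(s['q'],2))
snap('side','s4.png');snap('wrist','w4.png')
a=cv2.imread('pics/s4.png')[110:290,120:320]; b=cv2.imread('pics/w4.png')[60:330,120:420]
cv2.imwrite('pics/c4.png',np.hstack([cv2.resize(x,(400,360),interpolation=cv2.INTER_CUBIC) for x in(a,b)]))
E
```

```text
[0.5963 0.1688 0.3757] [[-0.792, 0.606, 0.079], [0.492, 0.709, -0.506], [-0.362, -0.362, -0.859]] 10.7833 60.04705086350441 [-0.24  0.79 -0.45  1.58  0.84  1.26 -0.11]
```

View pics/c4.png

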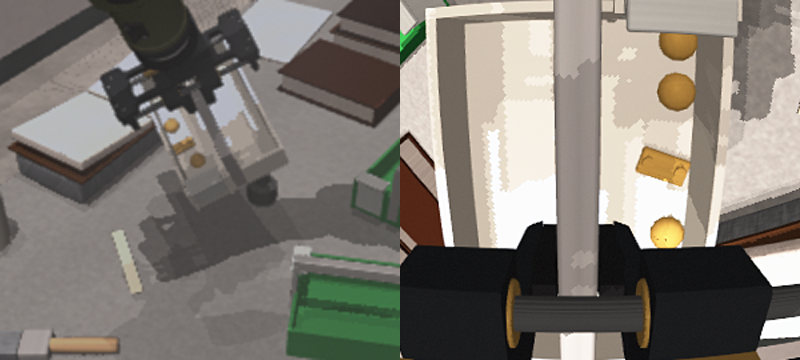

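All four parts lie along the +y wall at crop x≈675, and gaps suggest they are still sliding to the gate. I'll wait and look again.

play_rows([
  [[0, 0, 0, 0, 0, 0], [0, 0, 0, 0, 0, 0], [0, 0, 0, 0, 0, 0], [0, 0, 0, 0, 0, 0], [0, 0, 0, 0, 0, 0], [0, 0, 0, 0, 0, 0], [0, 0, 0, 0, 0, 0], [0, 0, 0, 0, 0, 0], [0, 0, 0, 0, 0, 0], [0, 0, 0, 0, 0, 0], [0, 0, 0, 0, 0, 0], [0, 0, 0, 0, 0, 0]],
])

```text
clock: 11.88
tool_pos: [0.5961, 0.169, 0.3757]
eef_rot: [0.299, 0.916, -0.237, 0.12]
contact_force: [-0.2, 0.4, -6.3]
opening: 0.153
finger_force: 60.1
```

```bash
python3 - <<'E'
from h import *
snap('wrist','w5.png')
b=cv2.imread('pics/w5.png')[60:330,120:420]
cv2.imwrite('pics/c5.png',cv2.resize(b,(600,540),interpolation=cv2.INTER_CUBIC))
E
```

```text
(no output)
```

View pics/c5.png

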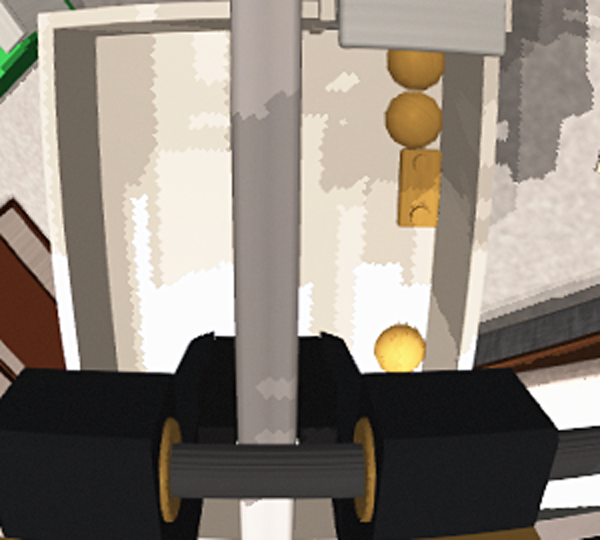

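The third boss at (400,350) has not followed, and a single-file line would be marginal against 90 mm. I'll rock the tray to gate-end-down with the side level so it slides past the others, then tilt back to the corner.

```bash
cat > pl.py <<'E'
from h import *
R0=down(143.9); g0=np.array([.607,.094,.247])  # grasp point held
p,r=cur(); print('grasp now',(p+r.apply([0,0,.147])).round(4),'rotvec',(R0.inv()*r).as_rotvec().round(3))
g0=p+r.apply([0,0,.147])
def plan(p,r,v):
    r1=R0*R.from_rotvec(v); p1=g0-r1.apply([0,0,.147])
    print(v,delta(p,r,p1,r1)); 
    rv=(r.inv()*r1).as_rotvec()
    for f in(.25,.5,.75): 
        rm=r*R.from_rotvec(rv*f); print('  ',f,delta(p,r,g0-rm.apply([0,0,.147]),rm))
    return p1,r1
E
python3 - <<'E'
from pl import *
a=plan(p,r,[-.04,-.5,0]); plan(*a,[.33,-.46,0])
E
```

```text
grasp now [0.6077 0.0946 0.2494] rotvec [ 0.38  -0.38   0.001]
[-0.04, -0.5, 0] [0.0385, -0.1139, 0.0257, -0.8111, -0.2287, 0.2]
   0.25 [0.0088, -0.0296, 0.0016, -0.2028, -0.0572, 0.05]
   0.5 [0.0182, -0.0587, 0.0065, -0.4056, -0.1144, 0.1]
   0.75 [0.0281, -0.0869, 0.0146, -0.6084, -0.1716, 0.15]
[0.33, -0.46, 0] [-0.0056, 0.1026, 0.0185, 0.7109, 0.0712, -0.1801]
   0.25 [-0.0023, 0.0261, 0.0012, 0.1777, 0.0178, -0.045]
   0.5 [-0.004, 0.0521, 0.0047, 0.3554, 0.0356, -0.09]
   0.75 [-0.0051, 0.0776, 0.0105, 0.5332, 0.0534, -0.1351]
```

play_rows([
  [[0.004, -0.015, 0.001, -0.1, -0.03, 0.025], [0.009, -0.03, 0.002, -0.2, -0.057, 0.05], [0.013, -0.044, 0.004, -0.3, -0.086, 0.075], [0.018, -0.059, 0.0065, -0.4, -0.114, 0.1], [0.023, -0.073, 0.01, -0.5, -0.143, 0.125], [0.028, -0.087, 0.0146, -0.61, -0.172, 0.15], [0.033, -0.1, 0.02, -0.71, -0.2, 0.175], [0.0385, -0.114, 0.0257, -0.81, -0.229, 0.2], [0.0385, -0.114, 0.0257, -0.81, -0.229, 0.2], [0.0385, -0.114, 0.0257, -0.81, -0.229, 0.2], [0.0385, -0.114, 0.0257, -0.81, -0.229, 0.2], [0.0385, -0.114, 0.0257, -0.81, -0.229, 0.2], [0.0385, -0.114, 0.0257, -0.81, -0.229, 0.2], [0.0385, -0.114, 0.0257, -0.81, -0.229, 0.2], [0.0385, -0.114, 0.0257, -0.81, -0.229, 0.2], [0.0385, -0.114, 0.0257, -0.81, -0.229, 0.2]],
])

```text
clock: 13.27
tool_pos: [0.5475, 0.1316, 0.3783]
eef_rot: [0.3, 0.921, -0.058, 0.241]
contact_force: [-0.3, 0.1, -6.5]
opening: 0.145
finger_force: 60.0
```

```bash
python3 - <<'E'
from pl import *
plan(p,r,[.33,-.46,0])
snap('wrist','w6.png')
b=cv2.imread('pics/w6.png')[60:330,120:420]
cv2.imwrite('pics/c6.png',cv2.resize(b,(600,540),interpolation=cv2.INTER_CUBIC))
E
```

```text
grasp now [0.6077 0.0946 0.2494] rotvec [-0.039 -0.5    0.   ]
[0.33, -0.46, 0] [-0.0056, 0.1024, 0.0185, 0.7094, 0.0714, -0.1799]
   0.25 [-0.0023, 0.0261, 0.0012, 0.1774, 0.0179, -0.045]
   0.5 [-0.0041, 0.052, 0.0047, 0.3547, 0.0357, -0.09]
   0.75 [-0.0052, 0.0775, 0.0104, 0.5321, 0.0536, -0.1349]
```

View pics/c6.png

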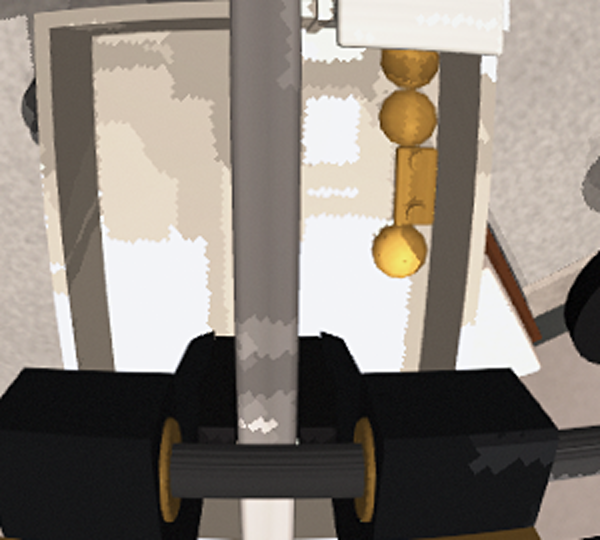

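All four are now in contact as one column. The last boss, at (400,250), is near the 90 mm limit, so I'll roll briefly to the -y side to bunch them up and then return.

```bash
python3 - <<'E'
from pl import *
a=plan(p,r,[-.22,-.5,0]); plan(*a,[.36,-.42,0])
E
```

```text
grasp now [0.6076 0.0945 0.2494] rotvec [-0.039 -0.5    0.   ]
[-0.22, -0.5, 0] [0.0016, -0.0507, 0.0044, -0.3466, -0.0036, 0.0882]
   0.25 [0.0002, -0.0127, 0.0003, -0.0867, -0.0009, 0.022]
   0.5 [0.0005, -0.0254, 0.0011, -0.1733, -0.0018, 0.0441]
   0.75 [0.001, -0.0381, 0.0025, -0.26, -0.0027, 0.0661]
[0.36, -0.42, 0] [-0.0106, 0.1568, 0.0455, 1.1182, 0.1536, -0.2694]
   0.25 [-0.0049, 0.041, 0.0029, 0.2795, 0.0384, -0.0673]
   0.5 [-0.0084, 0.0814, 0.0116, 0.5591, 0.0768, -0.1347]
   0.75 [-0.0103, 0.1203, 0.0259, 0.8386, 0.1152, -0.202]
```

play_rows([
  [[0, -0.0127, 0, -0.087, -0.001, 0.022], [0.0005, -0.0254, 0.001, -0.173, -0.002, 0.044], [0.001, -0.038, 0.0025, -0.26, -0.003, 0.066], [0.0016, -0.0507, 0.0044, -0.347, -0.004, 0.088], [0.0016, -0.0507, 0.0044, -0.347, -0.004, 0.088], [0.0016, -0.0507, 0.0044, -0.347, -0.004, 0.088], [0.0016, -0.0507, 0.0044, -0.347, -0.004, 0.088], [0.0016, -0.0507, 0.0044, -0.347, -0.004, 0.088]],
])

```text
clock: 13.98
tool_pos: [0.5334, 0.1116, 0.3752]
eef_rot: [0.298, 0.916, 0.027, 0.269]
contact_force: [0.8, 1.0, -5.5]
opening: 0.148
finger_force: 60.0
```

```bash
python3 - <<'E'
from pl import *
plan(p,r,[.36,-.42,0])
snap('wrist','w7.png')
b=cv2.imread('pics/w7.png')[60:330,120:420]
cv2.imwrite('pics/c7.png',cv2.resize(b,(600,540),interpolation=cv2.INTER_CUBIC))
E
```

```text
grasp now [0.6081 0.0953 0.2497] rotvec [-0.221 -0.5   -0.001]
[0.36, -0.42, 0] [-0.0107, 0.157, 0.0457, 1.12, 0.1544, -0.2686]
   0.25 [-0.005, 0.0411, 0.0029, 0.28, 0.0386, -0.0672]
   0.5 [-0.0084, 0.0815, 0.0117, 0.56, 0.0772, -0.1343]
   0.75 [-0.0104, 0.1205, 0.026, 0.84, 0.1158, -0.2015]
```

View pics/c7.png

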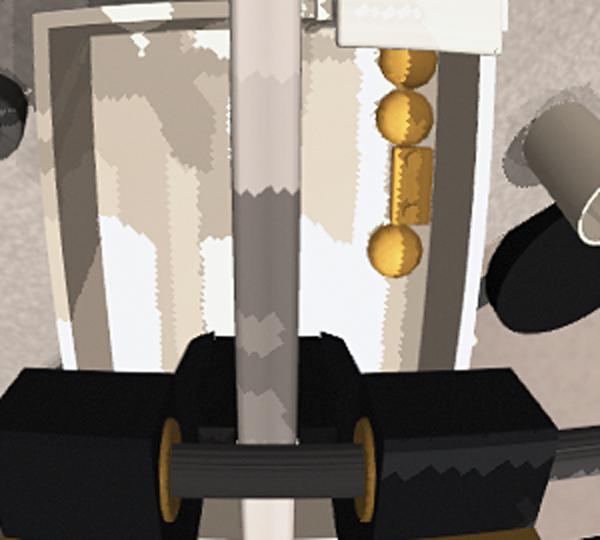

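Ten pictures are used, so from here I'll measure the parts numerically by brass segmentation, projected onto the tray floor.

```bash
cat > meas.py <<'E'
from h import *
def meas(f):
    im=cv2.imread('pics/'+f); K,M=load(f)
    h=cv2.cvtColor(im,cv2.COLOR_BGR2HSV); m=cv2.inRange(h,(8,110,60),(32,255,255))
    m[:, :250]=0; m[238:]=0
    n,l,st,c=cv2.connectedComponentsWithStats(m)
    d=cv2.distanceTransform(m,cv2.DIST_L2,5)
    for i in range(1,n):
        if st[i,4]<60: continue
        x,y,w,hh,a=st[i]
        for q in (c[i],(c[i][0],y),(c[i][0],y+hh),(x,c[i][1]),(x+w,c[i][1])):
            u=cv2.fisheye.undistortPoints(np.array([[q]],float),K,np.zeros(4))[0,0]
            D=M[:3,:3]@np.array([*u,1.]); P=M[:3,3]+D*((.239-M[2,3])/D[2])
            print((np.array([-P[0],P[1]])*1e3).round(1).tolist(),end=' ')
        print(' area',a,st[i,:4].tolist())
E
python3 - <<'E'
from meas import *
for f in('w6.png','w7.png'): print(f,'(centre, toward gate, away, -y, +y ; tray mm)'); meas(f)
from pl import *
a=plan(p,r,[-.42,-.42,0])
E
```

```text
w6.png (centre, toward gate, away, -y, +y ; tray mm)
[-48.2, 53.1] [-89.4, 52.0] [-1.6, 55.8] [-47.9, 39.3] [-48.6, 65.8]  area 2470 [306, 85, 34, 114]
[-6.5, 203.6] [-28.9, 198.3] [17.6, 210.5] [-6.5, 190.8] [-6.4, 217.0]  area 163 [460, 169, 19, 47]
[2.4, 100.7] [-22.3, 97.7] [28.7, 104.7] [2.3, 89.5] [2.7, 115.6]  area 350 [363, 174, 28, 58]
w7.png (centre, toward gate, away, -y, +y ; tray mm)
[-48.1, 51.6] [-89.3, 50.5] [-1.5, 54.2] [-47.8, 37.7] [-48.5, 64.8]  area 2466 [304, 85, 35, 114]
[-23.2, 154.4] [-41.5, 151.6] [-4.2, 158.0] [-23.0, 141.7] [-23.5, 167.2]  area 159 [421, 153, 23, 42]
grasp now [0.6081 0.0953 0.2497] rotvec [-0.221 -0.5   -0.001]
[-0.42, -0.42, 0] [-0.02, -0.0561, 0.0061, -0.3801, 0.148, 0.1157]
   0.25 [-0.0053, -0.014, 0.0004, -0.095, 0.037, 0.0289]
   0.5 [-0.0105, -0.028, 0.0015, -0.1901, 0.074, 0.0578]
   0.75 [-0.0153, -0.0421, 0.0034, -0.2851, 0.111, 0.0868]
```

The last boss is at about 83 mm, so the margin is small. I'll roll once more to bunch them.

play_rows([
  [[-0.0053, -0.014, 0, -0.095, 0.037, 0.029], [-0.0105, -0.028, 0.0015, -0.19, 0.074, 0.058], [-0.0153, -0.042, 0.0034, -0.285, 0.111, 0.087], [-0.02, -0.056, 0.006, -0.38, 0.148, 0.116], [-0.02, -0.056, 0.006, -0.38, 0.148, 0.116], [-0.02, -0.056, 0.006, -0.38, 0.148, 0.116], [-0.02, -0.056, 0.006, -0.38, 0.148, 0.116]],
])

```text
clock: 14.62
tool_pos: [0.5267, 0.0824, 0.3715]
eef_rot: [0.296, 0.909, 0.132, 0.261]
contact_force: [0.4, 0.7, -5.1]
opening: 0.147
finger_force: 60.1
```

```bash
python3 - <<'E'
from meas import *
snap('wrist','w8.png'); meas('w8.png')
from pl import *
a=plan(p,r,[.05,-.45,0]); plan(*a,[.38,-.42,0])
E
```

```text
[-182.3, 242.8] [-201.2, 245.8] [-165.3, 240.7] [-179.0, 231.4] [-185.7, 254.3]  area 284 [498, 1, 14, 32]
[-83.1, 36.9] [-89.3, 36.8] [-74.5, 37.0] [-82.7, 26.5] [-83.6, 48.8]  area 485 [290, 84, 30, 20]
[-26.1, 112.5] [-40.5, 110.9] [-10.5, 114.5] [-25.8, 100.3] [-26.4, 125.8]  area 155 [379, 152, 27, 36]
grasp now [0.6079 0.0956 0.2498] rotvec [-0.42 -0.42 -0.  ]
[0.05, -0.45, 0] [0.0134, 0.1285, 0.0299, 0.9091, -0.0468, -0.2059]
   0.25 [0.0021, 0.0333, 0.0019, 0.2273, -0.0117, -0.0515]
   0.5 [0.0051, 0.0661, 0.0076, 0.4545, -0.0234, -0.103]
   0.75 [0.0089, 0.098, 0.017, 0.6818, -0.0351, -0.1544]
[0.38, -0.42, 0] [-0.0037, 0.0924, 0.0149, 0.6384, 0.0493, -0.1474]
   0.25 [-0.0016, 0.0235, 0.0009, 0.1596, 0.0123, -0.0369]
   0.5 [-0.0027, 0.0468, 0.0038, 0.3192, 0.0247, -0.0737]
   0.75 [-0.0034, 0.0698, 0.0084, 0.4788, 0.037, -0.1106]
```

play_rows([
  [[0.001, 0.017, 0.001, 0.114, -0.006, -0.026], [0.002, 0.033, 0.002, 0.227, -0.012, -0.052], [0.0035, 0.05, 0.0045, 0.34, -0.018, -0.077], [0.005, 0.066, 0.0076, 0.455, -0.023, -0.103], [0.007, 0.082, 0.012, 0.57, -0.029, -0.13], [0.009, 0.098, 0.017, 0.68, -0.035, -0.154], [0.011, 0.113, 0.023, 0.79, -0.041, -0.18], [0.0134, 0.1285, 0.03, 0.91, -0.047, -0.206], [0.0134, 0.1285, 0.03, 0.91, -0.047, -0.206], [0.0134, 0.1285, 0.03, 0.91, -0.047, -0.206], [0.0134, 0.1285, 0.03, 0.91, -0.047, -0.206], [0.0134, 0.1285, 0.03, 0.91, -0.047, -0.206]],
])

```text
clock: 15.67
tool_pos: [0.5599, 0.1375, 0.3818]
eef_rot: [0.303, 0.926, -0.093, 0.204]
contact_force: [-0.2, 0.5, -7.0]
opening: 0.147
finger_force: 60.0
```

play_rows([
  [[-0.001, 0.012, 0, 0.08, 0.006, -0.018], [-0.0016, 0.0235, 0.001, 0.16, 0.012, -0.037], [-0.002, 0.035, 0.002, 0.24, 0.018, -0.055], [-0.0027, 0.047, 0.0038, 0.32, 0.025, -0.074], [-0.003, 0.058, 0.006, 0.4, 0.031, -0.092], [-0.0034, 0.07, 0.0084, 0.48, 0.037, -0.11], [-0.0036, 0.081, 0.0115, 0.56, 0.043, -0.129], [-0.0037, 0.0924, 0.015, 0.64, 0.049, -0.147], [-0.0037, 0.0924, 0.015, 0.64, 0.049, -0.147], [-0.0037, 0.0924, 0.015, 0.64, 0.049, -0.147], [-0.0037, 0.0924, 0.015, 0.64, 0.049, -0.147], [-0.0037, 0.0924, 0.015, 0.64, 0.049, -0.147], [-0.0037, 0.0924, 0.015, 0.64, 0.049, -0.147], [-0.0037, 0.0924, 0.015, 0.64, 0.049, -0.147], [-0.0037, 0.0924, 0.015, 0.64, 0.049, -0.147], [-0.0037, 0.0924, 0.015, 0.64, 0.049, -0.147]],
])

```text
clock: 17.0
tool_pos: [0.5917, 0.1716, 0.3736]
eef_rot: [0.298, 0.913, -0.243, 0.139]
contact_force: [-0.2, -0.3, -6.7]
opening: 0.147
finger_force: 60.1
```

```bash
sed -i 's/m\[:, :250\]=0/m[:, :120]=0; m[:, 360:]=0/' meas.py; python3 - <<'E'
from meas import *
snap('wrist','w9.png'); meas('w9.png')
from pl import *
s=get_state(); print(s['clock'],p)
E
```

```text
[-79.8, -47.9] [-96.1, -47.7] [-57.9, -48.5] [-80.6, -63.7] [-79.2, -33.3]  area 1465 [167, 76, 40, 51]
[-84.9, -17.1] [-94.9, -17.1] [-73.5, -17.2] [-85.1, -22.9] [-84.9, -12.0]  area 328 [221, 76, 15, 29]
[-83.7, 29.5] [-95.2, 29.4] [-74.4, 29.6] [-83.5, 19.8] [-84.1, 41.1]  area 538 [280, 76, 29, 28]
[8.5, -99.1] [-23.2, -95.2] [34.2, -103.1] [8.7, -112.0] [8.2, -82.4]  area 1201 [120, 173, 32, 65]
grasp now [0.6076 0.0944 0.2496] rotvec [ 0.381 -0.42   0.001]
17.05 [0.59168865 0.17168375 0.37356989]
```

play_rows([
  [[0, 0, 0, 0, 0, 0], [0, 0, 0, 0, 0, 0], [0, 0, 0, 0, 0, 0], [0, 0, 0, 0, 0, 0], [0, 0, 0, 0, 0, 0], [0, 0, 0, 0, 0, 0]],
])

```text
clock: 17.55
tool_pos: [0.5917, 0.1717, 0.3735]
eef_rot: [0.298, 0.913, -0.243, 0.139]
contact_force: [0.2, 1.0, -6.0]
opening: 0.147
finger_force: 60.1
```

```bash
python3 - <<'E'
from meas import *
snap('wrist','w10.png'); meas('w10.png')
from pl import *
plan(p,r,[.62,-.12,0])
im=cv2.imread('pics/w10.png')[70:130,160:345]; h=cv2.cvtColor(im,cv2.COLOR_BGR2HSV); m=cv2.inRange(h,(8,110,60),(32,255,255))
for row in m[::3,::2]: print(''.join('#' if v else '.' for v in row))
E
```

```text
[-79.8, -48.0] [-96.1, -47.7] [-57.9, -48.5] [-80.6, -63.7] [-79.2, -32.6]  area 1470 [167, 76, 41, 51]
[-84.9, -17.1] [-94.9, -17.0] [-73.5, -17.2] [-85.1, -22.9] [-84.9, -12.0]  area 330 [221, 76, 15, 29]
[-83.7, 29.4] [-95.1, 29.4] [-74.4, 29.5] [-83.5, 19.8] [-84.1, 41.1]  area 538 [280, 76, 29, 28]
[8.6, -99.2] [-23.2, -95.2] [34.2, -103.2] [8.8, -112.0] [8.3, -82.4]  area 1189 [120, 173, 32, 65]
grasp now [0.6076 0.0944 0.2495] rotvec [ 0.381 -0.42   0.001]
[0.62, -0.12, 0] [-0.0773, 0.0701, 0.0191, 0.4579, 0.5629, -0.212]
   0.25 [-0.0204, 0.0171, 0.0012, 0.1145, 0.1407, -0.053]
   0.5 [-0.0402, 0.0346, 0.0048, 0.229, 0.2814, -0.106]
   0.75 [-0.0592, 0.0523, 0.0108, 0.3435, 0.4222, -0.159]
.............................................................................................
.............................................................................................
.................######............###..........................#............................
....####################.........#####........................###............................
....#############
[... 786 characters left out ...]
..........................................
........#############........................................................................
.......###############.......................................................................
........#############........................................................................
........#############........................................................................
.........###########.........................................................................
..........########...........................................................................
.............................................................................................
```

The parts are jammed by friction along the gate wall, so I'll tilt mostly to the +y side. They should slide over as a block.

play_rows([
  [[-0.01, 0.0085, 0, 0.057, 0.07, -0.026], [-0.0204, 0.0171, 0.0012, 0.1145, 0.14, -0.053], [-0.03, 0.026, 0.003, 0.172, 0.21, -0.08], [-0.04, 0.0346, 0.0048, 0.229, 0.28, -0.106], [-0.05, 0.043, 0.0075, 0.286, 0.35, -0.132], [-0.059, 0.052, 0.0108, 0.3435, 0.42, -0.159], [-0.068, 0.061, 0.0148, 0.4, 0.49, -0.186], [-0.077, 0.07, 0.019, 0.458, 0.56, -0.212], [-0.077, 0.07, 0.019, 0.458, 0.56, -0.212], [-0.077, 0.07, 0.019, 0.458, 0.56, -0.212], [-0.077, 0.07, 0.019, 0.458, 0.56, -0.212], [-0.077, 0.07, 0.019, 0.458, 0.56, -0.212], [-0.077, 0.07, 0.019, 0.458, 0.56, -0.212], [-0.077, 0.07, 0.019, 0.458, 0.56, -0.212], [-0.077, 0.07, 0.019, 0.458, 0.56, -0.212]],
])

```text
clock: 18.85
tool_pos: [0.6441, 0.1731, 0.3685]
eef_rot: [0.294, 0.904, -0.308, -0.037]
contact_force: [0.1, -0.3, -6.8]
opening: 0.149
finger_force: 60.2
```

```bash
cat >> meas.py <<'E'
def art(f):
    im=cv2.imread('pics/'+f)[70:200,160:345]; h=cv2.cvtColor(im,cv2.COLOR_BGR2HSV); m=cv2.inRange(h,(8,110,60),(32,255,255))
    for row in m[::4,::2]: print(''.join('#' if v else '.' for v in row))
E
python3 - <<'E'
from meas import *
snap('wrist','w11.png'); meas('w11.png'); art('w11.png')
from pl import *
plan(p,r,[.46,-.32,0])
E
```

```text
[-86.6, -19.8] [-94.0, -19.8] [-77.8, -19.9] [-86.8, -27.1] [-86.4, -11.8]  area 441 [215, 77, 21, 22]
[-81.5, 38.1] [-91.6, 38.0] [-70.8, 38.3] [-80.9, 13.5] [-83.0, 68.2]  area 1319 [271, 81, 73, 28]
[22.4, -90.0] [10.9, -88.5] [33.9, -91.7] [22.6, -98.6] [22.2, -83.8]  area 189 [136, 213, 16, 25]
.............................................................................................
.............................................................................................
............................##########.......................................................
............................##########..................###..................................
............................##########..................#####...#############.####...........
............................##########..................####################################.
............................##########..................####################################.
............................#...........................#######.#############.##############.
...............................................
[... 1912 characters left out ...]
..............
.............................................................................................
.............................................................................................
.............................................................................................
.............................................................................................
grasp now [0.6076 0.0944 0.2498] rotvec [ 0.62  -0.122 -0.   ]
[0.46, -0.32, 0] [0.0555, -0.0431, 0.0085, -0.3092, -0.371, 0.1393]
   0.25 [0.0137, -0.0112, 0.0005, -0.0773, -0.0927, 0.0348]
   0.5 [0.0276, -0.0222, 0.0021, -0.1546, -0.1855, 0.0697]
   0.75 [0.0415, -0.0328, 0.0048, -0.2319, -0.2782, 0.1045]
```

The parts now sit in a row in the corner along the gate wall. The farthest is the clasp, centred at y≈-13, which puts it about 78 mm from the corner. I'll settle to the final tilt.

play_rows([
  [[0.007, -0.0056, 0, -0.039, -0.046, 0.017], [0.0137, -0.0112, 0.0005, -0.077, -0.093, 0.035], [0.0207, -0.0167, 0.001, -0.116, -0.139, 0.052], [0.0276, -0.0222, 0.0021, -0.155, -0.1855, 0.07], [0.0345, -0.0275, 0.0034, -0.193, -0.232, 0.087], [0.0415, -0.0328, 0.0048, -0.232, -0.278, 0.1045], [0.0415, -0.0328, 0.0048, -0.232, -0.278, 0.1045], [0.0415, -0.0328, 0.0048, -0.232, -0.278, 0.1045], [0.0415, -0.0328, 0.0048, -0.232, -0.278, 0.1045], [0.0415, -0.0328, 0.0048, -0.232, -0.278, 0.1045], [0.0415, -0.0328, 0.0048, -0.232, -0.278, 0.1045], [0.0415, -0.0328, 0.0048, -0.232, -0.278, 0.1045], [0.0415, -0.0328, 0.0048, -0.232, -0.278, 0.1045], [0.0415, -0.0328, 0.0048, -0.232, -0.278, 0.1045]],
])

```text
clock: 20.07
tool_pos: [0.6184, 0.1728, 0.3733]
eef_rot: [0.297, 0.913, -0.276, 0.05]
contact_force: [0.5, -0.5, -6.2]
opening: 0.151
finger_force: 60.2
```

```bash
python3 - <<'E'
from meas import *
snap('wrist','w12.png'); meas('w12.png'); art('w12.png')
from pl import *
z=r.as_matrix()[2]; print('x,y axis angles',np.arccos(-z[0]),np.arccos(z[1]),'tilt',np.arccos(-z[2]))
# tray wall reference: bright/dark profile along image row through the parts
im=cv2.imread('pics/w12.png'); h=cv2.cvtColor(im,cv2.COLOR_BGR2HSV); print(h[90,200:350:3].tolist())
E
```

```text
[-87.0, -20.2] [-94.9, -20.2] [-78.6, -20.3] [-87.2, -27.9] [-86.9, -11.9]  area 475 [214, 76, 22, 22]
[-82.1, 37.9] [-92.4, 37.8] [-71.6, 38.0] [-81.5, 13.4] [-83.6, 67.3]  area 1311 [271, 80, 72, 28]
[9.3, -96.6] [-14.9, -93.6] [34.2, -100.4] [9.6, -112.0] [9.1, -82.3]  area 906 [120, 183, 32, 55]
.............................................................................................
.............................................................................................
...........................###########.......................................................
...........................###########..................####....#............................
...........................###########..................#####..##############.########.......
...........................###########..................####################################.
...........................###########..................####################################.
........................................................######..############..#############..
...............................................
[... 2521 characters left out ...]
, 175, 197], [18, 166, 201], [18, 168, 202], [18, 171, 172], [18, 168, 199], [18, 167, 202], [18, 167, 202], [13, 31, 156], [14, 26, 193], [8, 24, 198], [10, 23, 197], [11, 25, 191], [15, 27, 191], [12, 27, 189], [12, 27, 189], [12, 26, 176], [14, 25, 176], [11, 28, 174], [9, 26, 135], [18, 173, 186], [18, 170, 176], [18, 172, 169], [18, 171, 161], [18, 113, 144], [18, 173, 136], [18, 169, 158], [18, 172, 166], [18, 171, 172], [18, 169, 177], [18, 169, 174], [18, 173, 165], [18, 169, 161], [18, 171, 157], [18, 170, 114], [17, 173, 137], [18, 171, 160], [18, 171, 166], [18, 170, 180], [18, 170, 181], [18, 169, 173], [18, 169, 172], [17, 172, 165], [18, 169, 152], [16, 41, 107], [14, 44, 109]]
```

All the conditions I can measure hold:
- **Tilt:** 0.57 rad, with the x axis at 1.31 rad and the y axis at 2.06 rad from vertical.
- **Parts:** the farthest is the clasp, about 80 mm from the corner.
- **Grip:** 60 N.
- **Tray foot:** about 0.1 m above the table.

I'll hand it in.

```bash
python3 -c "
from plant import *
print(finish_job())"
```

```text
the job is handed in; nothing more can be done
None
```

I handed the job in with the gate pushed shut and the tray held still in the air, tilted about 33° towards the gate corner; by my last measurement all four brass parts were within about 80 mm of it (limit 90 mm), but no verdict came back.

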